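# Refit the washed hob knob on its D-shaft and hold it pressed in

## Robot

A 7-joint arm with a two-finger parallel gripper is mounted at the origin on the work surface. World frame = base frame: x ahead of the robot, y to its left, z up, the work surface at z = 0. Lengths are in m, angles in rad, forces in N, time in s.
With the tool pointing down it reaches from about 0.4 to 0.9 m from the base axis. Payload 5.5 kg.
Tool frame: the origin (TCP) lies at the very end of the fingers, on their centre line; the grasp point (between the pads) lies 19 mm behind it; z points along the fingers, y is the line along which they close (so a half turn about z gives the same grasp; the last joint's range is limited). The gripper opens to 85 mm and grips with 20 to 120 N. Pads are 22 mm wide; open, the fingers measure 114 mm over their backs; the gripper's body (76 mm by 85 mm) begins 54 mm behind the grasp point. The pads swing forward as they close: fully open they stand 13 mm farther back than shut.
Start: joints at [-0.876, 0.501, -0.427, 1.55, 0.221, 1.138, -0.21], TCP at [0.272, 0.59, 0.231] pointing down, gripper open.
Joint ranges: [-2.88, 2.88], [-0.31, 2.03], [-1.54, 1.56], [0.2, 2.42], [-1.41, 4.55], [0.19, 2.02], [-2.57, 2.57]. Speed limits (rad/s): [2.57, 2.57, 3.14, 3.14, 3.14, 3.14, 3.14].

## Interface

Orientations are given as a unit quaternion [x, y, z, w].
In Python, from cell import sensors, cams, sign_off gives the robot as it stands. The module is installed in compiled form; this text tells all that it offers.
- The arm moves only by the shell command python3 -m inch 'ROWS' [OPENING]. ROWS is JSON, a list of rows, each a list of 2 entries, a list of its own where there are three numbers: the shift along the tool's x, y, z in mm, then the turn, a rotation vector about the tool's x, y, z in degrees. A call has 1 to 8 rows; each row is the pose to reach, as a shift and turn from the pose commanded when the call began, along the tool's axes at that moment; what a row does not reach only later rows make up. A row lasts 1/8 s, in which the tool goes at most 62.5 mm and 10.7 degrees, less where a joint would pass 70% of its speed; a pose out of reach is approached as far as the arm can. A call with a gripper value outside its range is refused whole. OPENING is the closure, from -1 (fully open) to 1 (shut), set as the call begins (- or left out, the last holds). The fingers move at their own pace and stop on an object; the grip force is fixed at half the most. Time passes only in rows, so rows that repeat a pose let the fingers close. It gives the time, the measured TCP pose, the force, the opening and the grip force at its end, in the units of the state.
- sensors.get_obs(): the state, without advancing time (a new reading comes with each control period).
- cams.get_image(name): name is "side" or "top" or "wrist"; returns a dict with "pixels" (384x512x3 uint8, red, green, blue), "z_map" (384x512 float32, m along the optical axis (not along the pixel's ray), 0 where there is no reading), "fx", "fy", "cx", "cy" (pixels), "distortion" ([k1, k2, p1, p2, k3] as OpenCV has them; the pictures are not rectified), "world_from_camera" (4x4, takes a point from camera to world coordinates). Camera axes: x right, y down, z forward; pixel columns grow to the right and rows downward; lengths in m; the calibration is good to about 2 mm. A picture is of the moment at which its call begins.
- sign_off(): hands the job in; it is judged then, once.
The state is a dict: "clock": time; "joint_pos": joint angles; "qvel": joint speeds; "tau": joint torques, N m; "eef_pos": TCP position; "tool_rot": TCP orientation; "contact_force": force on the tool from outside, world axes, zero at the start; "torque": the same for the moment, N m; "grip_width": finger opening in m; "grip_force": force on a finger pad.
Only numpy, scipy, OpenCV 4.12 (cv2) and the standard library are available. Lean on these libraries where they do the work, as an engineer would, in place of code of your own. Each camera call takes 0.05 s, during which the arm holds its last target. There are 200 camera calls.

## Task

One control of the table hob has a bare D-shaft and its washed knob stands on the drying mat: pick the knob up by its grip bar, turn it so that the flat in its bore matches the flat on the shaft (pointer line the same way as on the knob beside it) and push it fully onto the shaft. Press it all the way in against the valve spring, as for lighting the ring, keep it so for at least three seconds and finish with the gripper still holding it pressed in. Leave the other knob alone and everything else where it stands.

Things in the scene. Friction and masses are not known exactly. Their poses are not given: they have to be found in the camera images.
- knob_center (a point): Loose satin-grey hob knob, 70 g, standing upright, bore down, on the mat. Round skirt 45 mm across, 14 mm high; on it a straight grip bar 46 long, 14 thick, 22 mm high (36 mm in all). This point: on the axis, 18 mm above the underside. z up; x along the bar to the end with the black pointer line; y across the bar. Its D bore opens below; see knob_pointer.
- knob_pointer (a point): Black pointer line on the loose knob: point on top of the bar, 20 mm from the axis to knob +x, 36 mm above the underside. The knob's D bore, on its axis from below: 11.2 mm in diameter, flat on the pointer (+x) side 2.1 mm from the axis, mouth 1 mm above the underside with a 1 mm chamfer on its round part, floor 12 mm above the underside.
- shaft_tip (a point): Centre of the top end of the bare upright brass D-shaft (moves with it), 19 mm above the hob's glass: 10 mm thick, flat 1.5 mm from the axis on its +x side (towards the burners), end chamfered 0.6 mm. z up; x is where the knob's pointer must look. It cannot turn. Knob fully on: knob_center is 6 mm above this point, skirt 7 mm above the glass (2 mm when pressed in).
- spindle (a joint): How far the bare shaft is pushed in, m: 0 out, 0.005 fully in (hard stop). A spring pushes it out with 5 N at 0, rising to 10 N at 0.005.
- other_knob (a joint): How far the other, fitted knob of the hob is pushed in, m (same spring): 0 at rest. To be left alone.
- other_knob_top (a point): Top centre of the other knob, of the same shape and colour, fitted 110 mm beside the bare shaft on the same control strip. Its top is 113 mm above the counter; x points to its pointer line, which stands at off, parallel to shaft_tip's x.
- hob: Two-ring table hob, fixed: black glass, 300 mm wide (y), 520 deep (x), top 70 mm above the counter. Origin on the counter under the middle of the control strip; +x to the burners. It reaches from x = -60 to +460 mm; controls at y = +55 and -55 mm, either may be the bare one. Iron pan supports, tops 110 mm above the counter, begin at x = 72 mm.
- mat: Green silicone drying mat, 360 (x) by 240 (y) mm, 5 mm thick, fixed; origin at the middle of its underside.
- bowl: White ceramic rice bowl, 114 mm across, 56 mm high, on the far part of the mat; origin at the centre of its underside. Leave standing.
- cup: Empty glass cup, 72 mm across, 92 mm high, on the far part of the mat; origin at the centre of its underside. Leave standing.
- pump_bottle: Frosted pump dispenser bottle, 66 mm across, 182 mm high, on the counter at the right of the hob; origin at the centre of its underside. Leave standing.
- spatula: Silicone spatula with a hard grip, 285 mm long, 12 mm high, lying on the counter at the left of the mat, grip towards the robot; origin on its underside near the middle. Leave lying.
- pan_handle (a point): End of the wooden handle of a steel saucepan (152 mm across, 72 mm high) that stands on the rear pan support; the handle points to the front right, towards the hob's right edge, this point 210 mm from the pan's axis, 60 mm above its underside, 170 mm above the counter. Leave standing.
Things that resemble listed ones, but are neither listed nor needed, are in the scene too. What is shaped like the part that bears knob_center but brown or red is not meant.

How it is judged:
By the outcome, as a careful person would: the job done as asked, in the order asked, and still so for the second after the job is handed in, while the arm keeps its last pose, push and grip.
It also fails if it takes over 42 s, if anything falls off the work surface, if the arm or the gripper's body presses on something with over 40 N, if the wrist force passes 120 N, or if a joint passes its speed limit or range.

## Working session

There is one attempt and no reset: what is moved stays moved. The work goes in short steps, Python scripts to look and compute and a shell command to move; the robot and the scene stay as the last step left them, time stands still between calls to the robot, and variables do not carry over. Pictures are saved under pics/ and viewed, at most 10 in all, crops included, and the job is handed in when it is done.

```bash
mkdir -p pics
cat > h.py <<'E'
import numpy as np,cv2
from cell import sensors,cams
def grab(n):
    d=cams.get_image(n); cv2.imwrite(f'pics/{n}_raw.png',d['pixels'][:,:,::-1]); np.save(f'pics/{n}.npy',d,allow_pickle=True); return d
def load(n): return np.load(f'pics/{n}.npy',allow_pickle=True).item()
def ray(d,uv):
    K=np.array([[d['fx'],0,d['cx']],[0,d['fy'],d['cy']],[0,0,1.]])
    p=cv2.undistortPoints(np.array(uv,float).reshape(-1,1,2),K,np.array(d['distortion'],float)).reshape(-1,2)
    T=np.array(d['world_from_camera']); r=np.c_[p,np.ones(len(p))]
    return T[:3,3],r@T[:3,:3].T
def onz(d,uv,z):
    o,r=ray(d,uv); return o+r*((z-o[2])/r[:,2])[:,None]
def bydepth(d,uv):
    o,r=ray(d,uv); uv=np.array(uv).reshape(-1,2).astype(int); return o+r*d['z_map'][uv[:,1],uv[:,0]][:,None]
E
python3 - <<'E'
from h import *
a=[grab(n) for n in('top','side')]
for d in a: print(np.round(d['world_from_camera'],3).tolist(),d['fx'])
w=grab('wrist')
cv2.imwrite('pics/a_top.png',cv2.resize(a[0]['pixels'][:,:,::-1],(800,600),interpolation=cv2.INTER_CUBIC))
cv2.imwrite('pics/a_side.png',cv2.resize(a[1]['pixels'][:,:,::-1],(800,600),interpolation=cv2.INTER_CUBIC))
print(sensors.get_obs())
E
```

```text
[[-0.007, -0.985, 0.174, 0.279], [-1.0, 0.006, -0.008, -0.01], [0.007, -0.174, -0.985, 1.561], [0.0, 0.0, 0.0, 1.0]] 468.40725861551175
[[-0.728, -0.37, 0.578, -0.224], [-0.686, 0.395, -0.611, 0.805], [-0.002, -0.841, -0.541, 0.84], [0.0, 0.0, 0.0, 1.0]] 443.3243429526672
{'clock': 0.15, 'joint_pos': array([-0.87576449,  0.5016356 , -0.42686323,  1.55120488,  0.22077167,
        1.13829094, -0.21030438]), 'qvel': array([-8.52745969e-04, -1.92256468e-03, -2.31809101e-04, -4.10726097e-03,
        7.08274075e-05,  3.49997839e-04,  4.76221665e-04]), 'tau': array([-6.25459274e-03, -5.70034432e+01, -5.82544774e+00, -2.81282580e+01,
        1.04353542e-02,  7.89207261e-03, -4.29077591e-05]), 'eef_pos': array([0.27182601, 0.58984725, 0.23050077]), 'tool_rot': array([ 2.14216250e-01,  9.76785974e-01, -7.17633605e-04, -2.08158935e-04]), 'contact_force': array([-0.53147074, -0.05429809, -0.43216413]), 'torque': array([-0.01870402,  0.00666664,  0.03286949]), 'grip_force': 0.0, 'grip_width': 0.08563663665618486}
```

View pics/a_top.png

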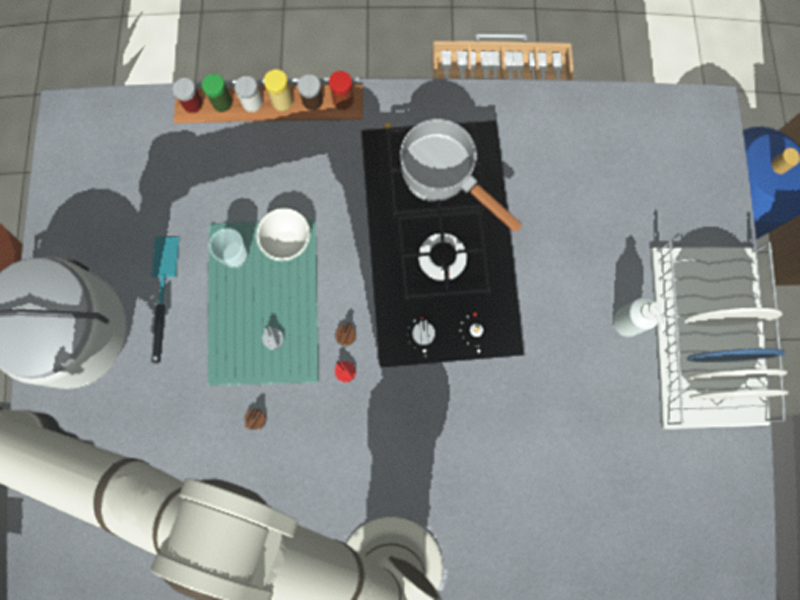

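View pics/a_side.png

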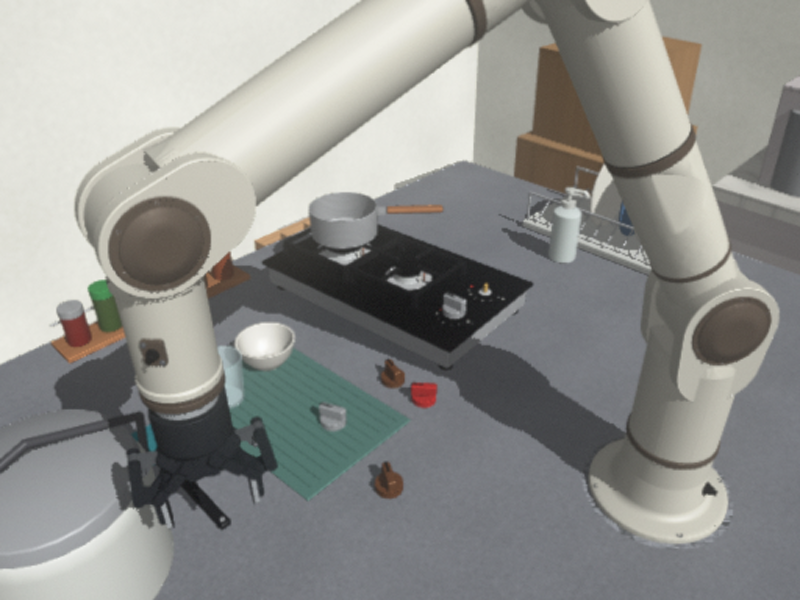

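Top view (800×600): the grey knob on the mat is at (272,338), the fitted knob at (423,332), and the bare brass shaft at (476,330). Knob look-alikes are brown at (345,333) and (256,418), and red at (345,371). Only the one at (272,338) is grey and standing on the mat, so I take that one and confirm it in a crop. The side view agrees: knob at (332,416), shaft at (486,290).

Run:
```python
from h import *
t=load('top'); s=.64
print('knob',onz(t,[[272*s,336*s]],.03),'fitted',onz(t,[[424*s,331*s]],.113),'shaft',onz(t,[[476*s,330*s]],.089))
print('hob corners',onz(t,np.array([[362,130],[495,121],[523,354],[380,366]])*s,.07))
print(bydepth(t,np.array([[272,336],[424,331],[476,330],[515,226],[283,232],[228,243]])*s))
a=t['pixels'][190:240,150:200,::-1]; b=t['pixels'][190:240,255:325,::-1]
cv2.imwrite('pics/crop1.png',np.hstack([cv2.resize(a,(330,330),interpolation=cv2.INTER_CUBIC),cv2.resize(b,(462,330),interpolation=cv2.INTER_CUBIC)]))
from scipy.spatial.transform import Rotation as R
q=sensors.get_obs()['tool_rot'];print(np.round(R.from_quat(q).as_matrix(),4))
w=load('wrist');print(np.round(w['world_from_camera'],3).tolist(),w['fx'])
```

```text
knob [[0.48255965 0.24836423 0.03      ]] fitted [[ 0.47999392 -0.0699783   0.113     ]] shaft [[ 0.48463667 -0.17697191  0.089     ]]
hob corners [[ 0.92885199  0.05729712  0.07      ]
 [ 0.95011001 -0.23472669  0.07      ]
 [ 0.43664841 -0.27524447  0.07      ]
 [ 0.41441059  0.01894262  0.07      ]]
[[ 0.48051454  0.24577872  0.04535146]
 [ 0.48030239 -0.0700709   0.11078209]
 [ 0.48529525 -0.17750712  0.08429477]
 [ 0.67961705 -0.25043775  0.17352063]
 [ 0.71572811  0.23301117  0.01030609]
 [ 0.68721597  0.3505556   0.028535  ]]
[[-9.082e-01  4.185e-01 -7.000e-04]
 [ 4.185e-01  9.082e-01 -1.300e-03]
 [ 1.000e-04 -1.500e-03 -1.000e+00]]
[[0.418, 0.866, 0.274, 0.202], [0.908, -0.398, -0.128, 0.623], [-0.002, 0.302, -0.953, 0.372], [0.0, 0.0, 0.0, 1.0]] 312.4311577402394
```

View pics/crop1.png

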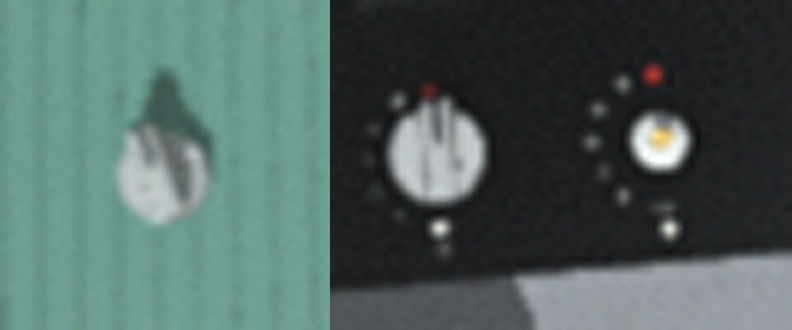

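The crop confirms it: a grey round-skirt knob stands on the mat with its pointer to the upper left, and the fitted knob's pointer looks up-image, towards the burners. The shaft is bare, on a white collar. Next I move above the loose knob to measure with the wrist camera.

```bash
python3 -m inch '[[[-30,-20,0],[0,0,-4]],[[-80,-54,5],[0,0,-12]],[[-130,-87,15],[0,0,-20]],[[-180,-120,30],[0,0,-28]],[[-230,-154,45],[0,0,-36]],[[-280,-187,60],[0,0,-43]],[[-315,-210,74],[0,0,-48]],[[-333,-223,80],[0,0,-50]]]' -1; python3 -m inch '[[[0,0,0],[0,0,0]],[[0,0,0],[0,0,0]]]'
python3 - <<'E'
from h import *
w=grab('wrist'); print(np.round(w['world_from_camera'],3).tolist()); print(sensors.get_obs()['eef_pos'])
cv2.imwrite('pics/w1.png',cv2.resize(w['pixels'][:,:,::-1],(800,600),interpolation=cv2.INTER_CUBIC))
E
```

```text
clock: 1.15
eef_pos: [0.4821, 0.2448, 0.1501]
tool_rot: [-0.217, 0.976, -0.001, -0.001]
contact_force: [0.2, 0.4, 0.4]
grip_width: 0.0858
grip_force: 0.0
clock: 1.4
eef_pos: [0.4805, 0.25, 0.1516]
tool_rot: [-0.219, 0.976, 0.001, 0.0]
contact_force: [0.4, 0.0, 0.2]
grip_width: 0.0853
grip_force: 0.0
[[-0.428, 0.862, 0.273, 0.41], [0.904, 0.407, 0.131, 0.217], [0.002, 0.303, -0.953, 0.294], [0.0, 0.0, 0.0, 1.0]]
[0.48038372 0.2504014  0.15174565]
```

View pics/w1.png

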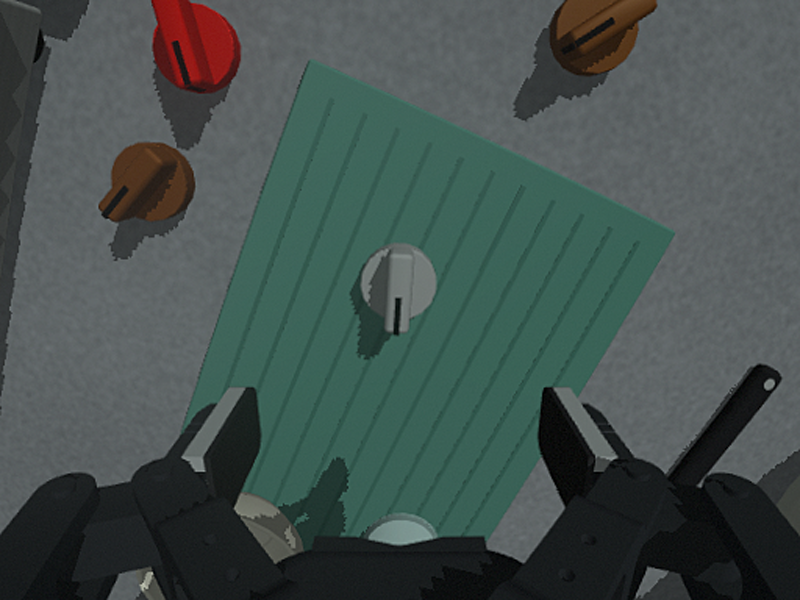

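The wrist view shows the knob at (398,285), with its black pointer line at (397,317) looking image-down. That is away from the robot, about 25° from world x. I measure it precisely.

```bash
cat >> h.py <<'E'
from scipy.spatial.transform import Rotation as R
def bar(d,box,ztop,nm,lo=.010):
    """bar top by depth + pointer by darkness, inside raw-pixel box; world centre & yaw of bar"""
    x0,y0,x1,y1=box; u,v=np.meshgrid(np.arange(x0,x1),np.arange(y0,y1)); uv=np.c_[u.ravel(),v.ravel()]
    P=bydepth(d,uv); m=P[:,2]>ztop-lo
    g=d['pixels'][uv[:,1],uv[:,0]].astype(int)
    m2=(m).reshape(u.shape).astype(np.uint8); n,l,st,c=cv2.connectedComponentsWithStats(m2)
    k=1+np.argmax(st[1:,4]); m=(l==k).ravel()
    Q=onz(d,uv[m],ztop)[:,:2]
    (c,s,a)=cv2.minAreaRect((Q*1000).astype(np.float32))
    C=Q-Q.mean(0); w,V=np.linalg.eigh(C.T@C); ax=V[:,1]
    print(nm,'n',m.sum(),'zmed',np.median(P[m,2]).round(4),'rect',np.round(c,1),np.round(s,1),round(a,1),'mean',Q.mean(0).round(4),'pca',np.degrees(np.arctan2(ax[1],ax[0])).round(2))
    inz=(g.max(1)<60)&m; B=onz(d,uv[inz],ztop)[:,:2]
    if len(B): print('  black',len(B),B.mean(0).round(4))
    return Q
E
python3 - <<'E'
from h import *
w=load('wrist')
bar(w,(228,150,284,220),.041,'bar')
# skirt outline: not green, above mat, excluding shadow -> bright grey
im=w['pixels'].astype(int); box=im[150:222,226:286]
sat=box.max(2)-box.min(2); m=((sat<18)&(box.max(2)>45)).astype(np.uint8)
cs=max(cv2.findContours(m,cv2.RETR_EXTERNAL,cv2.CHAIN_APPROX_NONE)[0],key=cv2.contourArea).reshape(-1,2)+[226,150]
# pointer line: dark within neighbourhood of bar
for r in range(155,215,3): print(r,' '.join('%3d'%v for v in im[r,240:272].sum(1)//3))
np.save('cs.npy',cs); Q=onz(w,cs[cs[:,1]<192],.019)[:,:2]; 
c,rr=cv2.minEnclosingCircle((Q*1000).astype(np.float32)); print('skirt',c,rr)
E
```

```text
bar n 854 zmed 0.0401 rect [480.  250.4] [47.  14.5] 22.7 mean [0.4793 0.25  ] pca -158.25
  black 75 [0.4925 0.255 ]
155  83  82  85  84  86  83  71  70  72  76  88  87  93  91  92  88  91  90  91  91  87  83  82  83  82  84  83  84  81  74  74  70
158  84  86  83  80  84  83  86  83  91 104  98  92  97  98 101  99 100 102 102 104 105 104 107 107 109 104 100  87  68  70  71  79
161  69  80 104 118 129 125 123 114  82  59  78  95 104 102 103 101 103 103 102 105 104 103 104 100 112 132 130 126 119 108  97  86
164 119 118 122 113  82  74  87  62  64  87 112 123 131 132 131 132 132 132 134 133 135 135 133 125 109 113 120 118 118 120 126 122
167 117 120 113  83  65  66  67  64  66  84  99 112 117 116 117 117 118 118 118 119 120 120 119 114 107 111 120 118 119 120 120 116
170 124 109  61  64  68  66  68  63  67  90 100 113 117 116 117 118 118 119 119 119 119 120 119 109 104 120 120 117 119 120 120 118
173  84  63  67  67  69  69  68  64  70  91 106 116 116 116 116 117 118 118 120 119 120 119 121 112 104 121 119 119 118 119 118 119
176  65  67  68  68  70  69  68  67  72  93 108 117 116 11
[... 1022 characters left out ...]
 62  66  85  99 112 120 114  76  14  19  24  82 126 121 120 119 111 101 120 119 119 121 117 105 100  84  71
203  48  51  49  48  51  50  63  88 102 116 120 109  62  15  20  37  93 127 120 119 120 108  89  83  59  78  81  82  83  77  69  70
206  50  49  49  49  49  48  69  90 105 116 122 104  38  18  16  60 109 125 118 119 118 103  75  84  82  82  83  81  74  70  70  77
209  50  50  49  49  45  49  73  95 108 118 122 106  27  17   9  70 120 121 121 119 115  97  78  82  81  83  78  69  69  72  79  83
212  49  50  48  47  44  43  46  56  68  76  79  66  12  17  16  57  95  93  94  91  86  76  81  83  80  73  72  72  75  83  84  82
skirt (480.0752868652344, 249.45388793945312) 23.023258209228516
```

```bash
python3 -m inch '[[[0,0,20],[0,0,1]],[[0,0,55],[0,0,2]],[[0,0,90],[0,0,3]],[[0,0,115],[0,0,3]],[[0,0,126],[0,0,3]],[[0,0,129],[0,0,3]],[[0,0,129],[0,0,3]],[[0,0,129],[0,0,3]]]' -1
```

```text
clock: 2.45
eef_pos: [0.4819, 0.2489, 0.0233]
tool_rot: [-0.193, 0.981, 0.0, 0.001]
contact_force: [0.3, -0.3, -0.2]
grip_width: 0.0855
grip_force: 0.0
```

```bash
python3 -m inch '[[[0,0,1],[0,0,0]],[[0,0,1],[0,0,0]],[[0,0,1],[0,0,0]],[[0,0,1],[0,0,0]],[[0,0,1],[0,0,0]],[[0,0,1],[0,0,0]],[[0,0,1],[0,0,0]],[[0,0,1],[0,0,0]]]' 1
```

```text
clock: 3.45
eef_pos: [0.4813, 0.2486, 0.0215]
tool_rot: [-0.193, 0.981, 0.0, 0.0]
contact_force: [-0.4, 1.1, 4.3]
grip_width: 0.0129
grip_force: 59.0
```

```bash
python3 -m inch '[[[0,0,-10],[0,0,0]],[[0,0,-35],[0,0,0]],[[0,0,-75],[0,0,0]],[[0,0,-120],[0,0,0]],[[0,0,-160],[0,0,0]],[[0,0,-175],[0,0,0]],[[0,0,-175],[0,0,0]]]' 1; python3 -m inch '[[[10,-25,0],[0,0,2]],[[25,-75,0],[0,0,5]],[[44,-130,0],[0,0,8]],[[65,-190,0],[0,0,11]],[[86,-250,0],[0,0,14]],[[108,-310,0],[0,0,16]],[[126,-365,0],[0,0,18]],[[139,-403,0],[0,0,18]]]';python3 -m inch '[[[0,0,0],[0,0,0]],[[0,0,0],[0,0,0]],[[0,0,0],[0,0,0]]]'
python3 - <<'E'
from h import *
w=grab('wrist'); print(np.round(w['world_from_camera'],4).tolist()); print(sensors.get_obs()['eef_pos'],sensors.get_obs()['tool_rot'])
cv2.imwrite('pics/w2.png',cv2.resize(w['pixels'][:,:,::-1],(800,600),interpolation=cv2.INTER_CUBIC))
E
```

```text
clock: 4.32
eef_pos: [0.4814, 0.2485, 0.1969]
tool_rot: [-0.193, 0.981, 0.0, 0.001]
contact_force: [-0.6, -1.1, -1.5]
grip_width: 0.0129
grip_force: 58.6
clock: 5.32
eef_pos: [0.5031, -0.1806, 0.1939]
tool_rot: [-0.035, 0.999, 0.0, -0.002]
contact_force: [0.3, -0.1, -1.3]
grip_width: 0.0129
grip_force: 58.6
clock: 5.7
eef_pos: [0.5049, -0.1751, 0.1955]
tool_rot: [-0.039, 0.999, 0.001, -0.001]
contact_force: [-0.0, 0.2, -0.1]
grip_width: 0.0126
grip_force: 58.6
[[-0.0776, 0.9507, 0.3004, 0.4279], [0.997, 0.0734, 0.0251, -0.1809], [0.0018, 0.3014, -0.9535, 0.3376], [0.0, 0.0, 0.0, 1.0]]
[ 0.50507094 -0.17530921  0.19577867] [-3.85693582e-02  9.99255748e-01  4.20777776e-04 -4.21432158e-04]
```

View pics/w2.png

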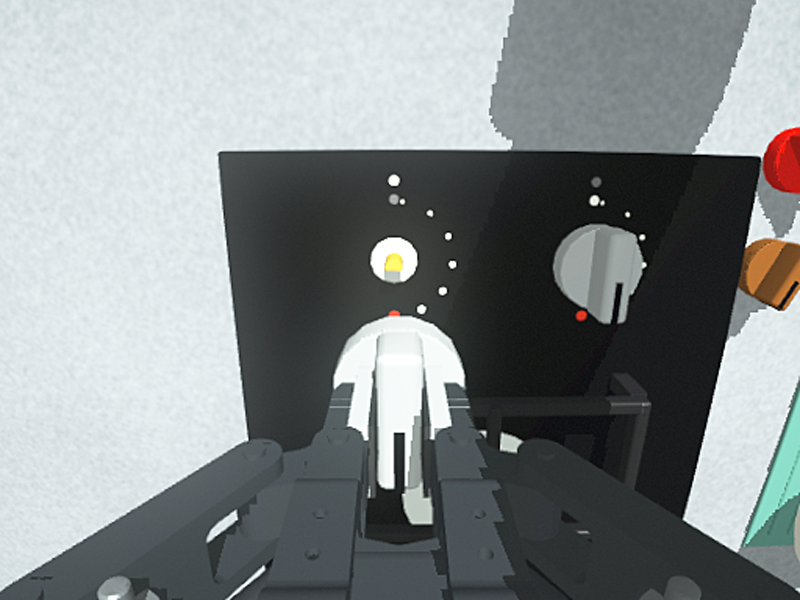

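Wrist view: the bare shaft is at (394,262) on its white collar, and the fitted knob at (598,272) has its pointer at (617,305). The held knob's skirt is at (400,370), with its pointer at (399,460) facing the burners. I zoom on the shaft and the skirt.

Run:
```python
from h import *
w=load('wrist'); p=w['pixels'][:,:,::-1]
a=cv2.resize(p[148:188,232:272],(400,400),interpolation=cv2.INTER_NEAREST)
b=cv2.resize(p[198:318,200:300],(333,400),interpolation=cv2.INTER_NEAREST)
cv2.imwrite('pics/w2c.png',np.hstack([a,b]))
uv=[[252,v] for v in range(156,184,2)]
for q,P in zip(uv,bydepth(w,uv)): print(q,P.round(4),w['pixels'][q[1],q[0]])
bar(w,(350,135,415,210),.113,'fitted')
uv=[[256,v] for v in range(200,250,4)]
for q,P in zip(uv,bydepth(w,uv)): print(q,P.round(4),w['pixels'][q[1],q[0]])
```

```text
[252, 156] [ 0.4806 -0.179   0.0705] [255 255 255]
[252, 158] [ 0.4821 -0.1789  0.0718] [255 255 255]
[252, 160] [ 0.484  -0.1787  0.0709] [255 255 255]
[252, 162] [ 0.4844 -0.1787  0.0774] [254 244  95]
[252, 164] [ 0.4847 -0.1786  0.0835] [254 244 105]
[252, 166] [ 0.4852 -0.1785  0.0889] [255 251 113]
[252, 168] [ 0.4869 -0.1784  0.0885] [255 251 112]
[252, 170] [ 0.4889 -0.1783  0.0873] [255 250 107]
[252, 172] [ 0.4904 -0.1781  0.088 ] [255 244  89]
[252, 174] [ 0.4964 -0.1778  0.0713] [187 199 205]
[252, 176] [ 0.4985 -0.1777  0.0703] [193 203 195]
[252, 178] [ 0.5005 -0.1775  0.0697] [193 203 196]
[252, 180] [ 0.502  -0.1774  0.071 ] [176 185 177]
[252, 182] [ 0.504  -0.1773  0.0704] [58 60 57]
fitted n 1233 zmed 0.112 rect [480.3 -71.9] [47. 17.] 4.4 mean [ 0.4794 -0.0719] pca -175.26
  black 98 [ 0.4931 -0.0681]
[256, 200] [ 0.5211 -0.1723  0.0688] [44 68 68]
[256, 204] [ 0.4844 -0.1757  0.1811] [239 247 245]
[256, 208] [ 0.4835 -0.1758  0.1896] [238 244 242]
[256, 212] [ 0.483  -0.1759  0.1964] [241 247 245]
[256, 216] [ 0.483  -0.1759  0.2016] [238 243 242]
[256, 220] [ 0.4829 -0.176   0.2066] [239 246 244]
[256, 224] [ 0.4835 -0.1759  0.2098] [241 247 245]
[256, 228] [ 0.4838 -0.1759  0.2134] [255 255 255]
[256, 232] [ 0.4852 -0.1758  0.2144] [254 254 254]
[256, 236] [ 0.4868 -0.1757  0.2151] [247 251 250]
[256, 240] [ 0.4892 -0.1755  0.214 ] [247 251 250]
[256, 244] [ 0.4911 -0.1753  0.2141] [246 251 250]
[256, 248] [ 0.4929 -0.1752  0.2145] [246 251 250]
```

View pics/w2c.png

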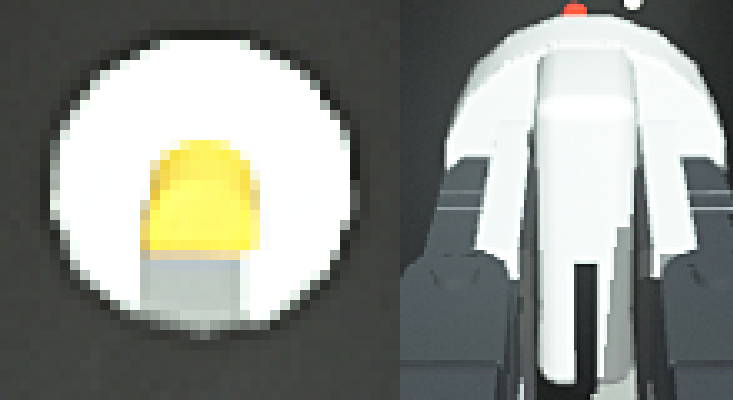

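```bash
python3 -m inch '[[[8,-1,0],[0,0,0]],[[16,-3,0],[0,0,0]],[[16,-3,20],[0,0,0]],[[16,-3,45],[0,0,0]],[[16,-3,65],[0,0,0]],[[16,-3,80],[0,0,0]],[[16,-3,80],[0,0,0]],[[16,-3,80],[0,0,0]]]' 1
python3 - <<'E'
from h import *
w=grab('wrist');s=grab('side');t=grab('top'); print(sensors.get_obs()['eef_pos'],sensors.get_obs()['tool_rot'])
c=lambda d,P: None
def proj(d,P):
    T=np.linalg.inv(d['world_from_camera']);K=np.array([[d['fx'],0,d['cx']],[0,d['fy'],d['cy']],[0,0,1.]])
    return cv2.projectPoints(np.array([P],float),cv2.Rodrigues(T[:3,:3])[0],T[:3,3],K,np.array(d['distortion'],float))[0].ravel()
u=proj(s,[.49,-.178,.1]).astype(int);v=proj(t,[.49,-.178,.1]).astype(int);print(u,v)
f=lambda d,u,r:cv2.resize(d['pixels'][u[1]-r:u[1]+r,u[0]-r:u[0]+r,::-1],(400,400),interpolation=cv2.INTER_NEAREST)
cv2.imwrite('pics/s3.png',np.hstack([f(s,u,30),f(w,(256,190),80)]))
E
```

```text
clock: 6.75
eef_pos: [0.4899, -0.1815, 0.1169]
tool_rot: [-0.037, 0.999, -0.0, 0.0]
contact_force: [-0.2, 0.6, 0.0]
grip_width: 0.0128
grip_force: 58.6
[ 0.49005872 -0.18154406  0.11714157] [-3.71821383e-02  9.99308193e-01 -3.14965791e-04  7.24738232e-04]
[310 178] [305 209]
```

View pics/s3.png

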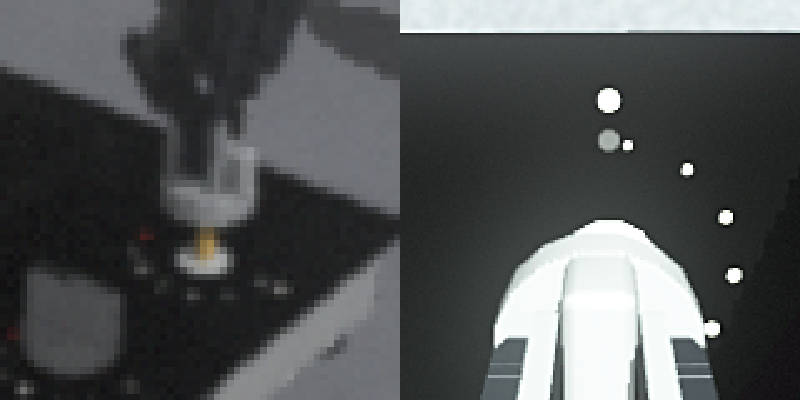

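The side crop shows the brass stub about 12 mm below the held knob and near its axis. In the wrist crop the scale dots at (609,100) and (609,140) lie about 9 crop pixels right of the bar's centre. I quantify the lateral offset.

```bash
python3 -m inch '[[[0,0,0],[0,0,0]],[[0,0,0],[0,0,0]]]'
cat >> h.py <<'E'
def meas():
    w=grab('wrist'); e=sensors.get_obs(); tp=e['eef_pos']; M=R.from_quat(e['tool_rot']).as_matrix(); yaw=np.degrees(np.arctan2(M[1,0],M[0,0]))%360
    print('tcp',tp.round(4),'toolyaw',yaw.round(2),'tilt',M[2,:2].round(4))
    g=w['pixels'].min(2).astype(np.uint8); m=(g>100).astype(np.uint8); m[:100]=0;m[215:]=0
    n,l,st,c=cv2.connectedComponentsWithStats(m)
    for k in range(1,n):
        if st[k,4]<150: print('dot',c[k].round(1),st[k,4],onz(w,[c[k]],.0705)[0].round(4))
    # bar at rear: columns where depth says z>tcp+.004
    for r in range(204,236,4):
        uv=np.array([[u,r] for u in range(215,300)]); P=bydepth(w,uv)
        k=P[:,2]>tp[2]+.004
        if k.sum()>5: print(r,uv[k,0].min(),uv[k,0].max(),'xyz mid',P[k].mean(0).round(4))
    return w
E
python3 -c "
from h import *
meas()"
```

```text
clock: 7.15
eef_pos: [0.4895, -0.1814, 0.1166]
tool_rot: [-0.037, 0.999, -0.0, 0.0]
contact_force: [-0.5, -0.2, -0.9]
grip_width: 0.0127
grip_force: 58.6
tcp [ 0.4895 -0.1814  0.1165] toolyaw 184.26 tilt [-0.0002 -0.0001]
dot [258.7 150.2] 80 [ 0.4459 -0.182   0.0705]
dot [433.2 148.7] 6 [ 0.4362 -0.074   0.0705]
dot [437. 149.] 1 [ 0.4362 -0.0714  0.0705]
dot [432.  152.5] 2 [ 0.4386 -0.0741  0.0705]
dot [435.5 153.2] 4 [ 0.4389 -0.0717  0.0705]
dot [260.3 166.7] 79 [ 0.456  -0.1802  0.0705]
dot [433.2 166.6] 72 [ 0.4474 -0.0712  0.0705]
dot [290.2 178. ] 23 [ 0.4618 -0.161   0.0705]
dot [459.3 177.9] 13 [ 0.4533 -0.0516  0.0705]
dot [305.5 197.1] 28 [ 0.4737 -0.1499  0.0705]
dot [470.  196.5] 18 [ 0.4652 -0.0405  0.0705]
216 243 267 xyz mid [ 0.468  -0.1824  0.122 ]
220 216 269 xyz mid [ 0.4662 -0.1825  0.131 ]
224 241 292 xyz mid [ 0.4664 -0.1825  0.1349]
228 241 299 xyz mid [ 0.467  -0.1822  0.1377]
232 240 271 xyz mid [ 0.4685 -0.1825  0.1385]
```

Run:
```python
from h import *
from scipy.optimize import least_squares
w=load('wrist'); d=dict(w); d['world_from_camera']=np.array([[-0.0776,0.9507,0.3004,0.4279],[0.997,0.0734,0.0251,-0.1809],[0.0018,0.3014,-0.9535,0.3376],[0,0,0,1]])
im=cv2.imread('pics/w2.png'); m=(im.min(2)>110).astype(np.uint8); n,l,st,c=cv2.connectedComponentsWithStats(m)
# small scale dots
s=[c[k] for k in range(1,n) if 400<c[k][0]<470 and 190<c[k][1]<320 and st[k,4]<120]
P=onz(d,(np.array(s)+.5)*.64-.5,.0705)[:,:2]; print(np.round(s,1).tolist(),P.round(4).tolist())
r=least_squares(lambda q:np.hypot(*(P-q[:2]).T)-q[2],[.49,-.178,.035]);print('shaft by dots',r.x.round(4),r.fun.round(4))
# collar ellipse
k=l[250,394] if l[250,394] else l[245,394]; cs=cv2.findContours((l==k).astype(np.uint8),0,1)[0][0].reshape(-1,2)
Q=onz(d,(cs+.5)*.64-.5,.0705)[:,:2]; r=least_squares(lambda q:np.hypot(*(Q-q[:2]).T)-q[2],[.49,-.178,.012],loss='soft_l1',f_scale=.0005);print('collar',r.x.round(4),np.abs(r.fun).max().round(4))
# held-knob skirt arc now: bottom rim, image-top boundary of bright blob
e=sensors.get_obs()['eef_pos']; p=w['pixels'].min(2)
for zz,name in((e[2]-.0165,'rim'),):
    A=[]
    for u in list(range(218,240,2))+list(range(274,300,2)):
        col=p[185:262,u]; k=np.argmax(col>120); A.append([u,185+k-.5])
    Q=onz(w,A,zz)[:,:2]; r=least_squares(lambda q:np.hypot(*(Q-q).T)-.0225,e[:2],loss='soft_l1',f_scale=.0003); print(name,r.x.round(4),'tcp',e[:2].round(4),(r.fun*1e3).round(1))
```

```text
[[402.0, 201.4], [429.6, 212.8], [447.9, 235.9], [451.9, 264.1], [442.4, 290.4], [421.1, 308.8]] [[0.4569, -0.1765], [0.4619, -0.161], [0.4737, -0.1497], [0.4895, -0.1458], [0.5052, -0.1495], [0.5173, -0.1606]]
shaft by dots [ 0.4897 -0.1785  0.0329] [-0.      0.      0.0001 -0.0001  0.0001 -0.    ]
collar [ 0.4896 -0.1786  0.013 ] 0.0006
rim [ 0.491  -0.1806] tcp [ 0.4895 -0.1814] [-0.3 -0.1  0.2  0.  -0.   0.   0.2  0.   0.4 -0.1 -0.1  0.6  0.1  0.2
 -0.2 -0.4 -0.1 -0.1  0.  -0.3 -0.4 -0.1  0.3  1.4]
```

The knob needs about +0.7 mm in tool x and +2.1 mm in tool y. I correct that and descend to just past the shaft tip.

```bash
python3 -m inch '[[[0.7,2.1,0],[0,0,0]],[[0.7,2.1,4],[0,0,0]],[[0.7,2.1,8],[0,0,0]],[[0.7,2.1,11],[0,0,0]],[[0.7,2.1,13],[0,0,0]],[[0.7,2.1,14],[0,0,0]],[[0.7,2.1,15],[0,0,0]],[[0.7,2.1,15],[0,0,0]]]'; python3 -c "
from h import *
print(sensors.get_obs()['eef_pos'],sensors.get_obs()['contact_force'],sensors.get_obs()['torque'])"
```

```text
clock: 8.2
eef_pos: [0.4886, -0.1793, 0.1013]
tool_rot: [-0.037, 0.999, 0.0, 0.0]
contact_force: [0.3, -0.1, -0.9]
grip_width: 0.0126
grip_force: 58.6
[ 0.48857112 -0.17930197  0.10129402] [ 0.28886793 -0.13464863 -0.92808964] [0.01870021 0.01209257 0.03010119]
```

No contact force with the tip 3–4 mm inside the bore, so it has entered. Next I push on to the seat.

```bash
python3 -m inch '[[[0,0,2],[0,0,0]],[[0,0,4],[0,0,0]],[[0,0,6],[0,0,0]],[[0,0,7],[0,0,0]],[[0,0,8],[0,0,0]],[[0,0,8],[0,0,0]]]'; python3 -m inch '[[[0,0,2],[0,0,0]],[[0,0,3],[0,0,0]],[[0,0,4],[0,0,0]],[[0,0,5],[0,0,0]],[[0,0,5],[0,0,0]]]'
```

```text
clock: 8.95
eef_pos: [0.4886, -0.1793, 0.0935]
tool_rot: [-0.037, 0.999, -0.0, -0.0]
contact_force: [-0.2, -0.0, 2.1]
grip_width: 0.0122
grip_force: 59.0
clock: 9.57
eef_pos: [0.4886, -0.1793, 0.0889]
tool_rot: [-0.037, 0.999, -0.0, 0.0]
contact_force: [-3.2, 0.8, 8.9]
grip_width: 0.0125
grip_force: 59.7
```

```bash
python3 -m inch '[[[0,0,0.7],[0,0,0]],[[0,0,1],[0,0,0]],[[0,0,1],[0,0,0]]]'; python3 -m inch '[[[0,0,0.5],[0,0,0]],[[0,0,1],[0,0,0]],[[0,0,1],[0,0,0]]]'
```

```text
clock: 9.95
eef_pos: [0.4886, -0.1793, 0.0883]
tool_rot: [-0.037, 0.999, -0.0, 0.0]
contact_force: [-3.6, 1.3, 11.4]
grip_width: 0.0126
grip_force: 60.3
clock: 10.32
eef_pos: [0.4887, -0.1793, 0.0881]
tool_rot: [-0.037, 0.999, -0.0, 0.0]
contact_force: [-6.5, 1.4, 19.5]
grip_width: 0.0127
grip_force: 61.5
```

The force rose from 11 to 20 N with only 0.2 mm of travel, so the spindle is at its hard stop. I hold it for over 3 s, then verify by picture.

```bash
for i in 1 2 3 4; do python3 -m inch '[[[0,0,0],[0,0,0]],[[0,0,0],[0,0,0]],[[0,0,0],[0,0,0]],[[0,0,0],[0,0,0]],[[0,0,0],[0,0,0]],[[0,0,0],[0,0,0]],[[0,0,0],[0,0,0]],[[0,0,0],[0,0,0]]]'; done
python3 - <<'E'
from h import *
w=grab('wrist');s=grab('side')
f=lambda d,u,r:cv2.resize(d['pixels'][u[1]-r:u[1]+r,u[0]-r:u[0]+r,::-1],(400,400),interpolation=cv2.INTER_NEAREST)
cv2.imwrite('pics/s4.png',np.hstack([f(s,(310,183),30),f(w,(300,200),120)]))
T=sensors.get_obs()['eef_pos'];
# knob top / skirt by depth
uv=[[256,v] for v in range(206,236,3)]; print(bydepth(w,uv).round(4).tolist())
E
```

```text
clock: 11.32
eef_pos: [0.4887, -0.1794, 0.0881]
tool_rot: [-0.037, 0.999, -0.0, 0.0]
contact_force: [-7.3, 2.3, 19.3]
grip_width: 0.0124
grip_force: 61.5
clock: 12.32
eef_pos: [0.4887, -0.1794, 0.0881]
tool_rot: [-0.037, 0.999, -0.0, 0.0]
contact_force: [-6.0, 2.3, 20.4]
grip_width: 0.0129
grip_force: 61.5
clock: 13.32
eef_pos: [0.4888, -0.1794, 0.0881]
tool_rot: [-0.037, 0.999, -0.0, 0.0]
contact_force: [-6.8, 2.1, 18.7]
grip_width: 0.0128
grip_force: 61.5
clock: 14.32
eef_pos: [0.4887, -0.1793, 0.0881]
tool_rot: [-0.037, 0.999, -0.0, 0.0]
contact_force: [-6.6, 1.6, 19.5]
grip_width: 0.0125
grip_force: 61.5
[[0.468, -0.18, 0.0775], [0.4678, -0.18, 0.0825], [0.467, -0.1801, 0.0886], [0.4666, -0.1801, 0.0934], [0.4671, -0.1801, 0.0961], [0.4669, -0.1801, 0.0999], [0.4671, -0.1801, 0.103], [0.4673, -0.1801, 0.1056], [0.4687, -0.18, 0.1057], [0.4699, -0.1799, 0.1063]]
```

View pics/s4.png

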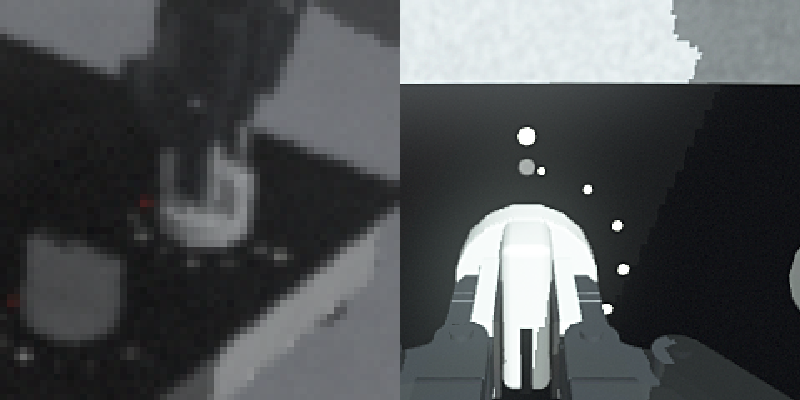

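The side crop shows the knob flush over the collar at (205,215), with no brass visible. The wrist crop shows it in line with the scale dots, its pointer towards the burners. The bar top reads about 107 mm against 108 mm expected when pressed in, and it has been held there for over 4 s.

```bash
python3 -c "
from cell import sign_off
print(sign_off())"
```

```text
the job is handed in; nothing more can be done
None
```

The grey knob is fully on the D-shaft with its pointer parallel to the other knob's, held pressed to the hard stop at about 20 N for over 4 s and still gripped at hand-in (about 14.5 s of the 42 s); sign-off gave no verdict.

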